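# Unstack the stopper lids and close each storage jar

### The arm

A 6-joint arm with a two-finger parallel gripper is mounted at the origin on a cart in front of the work surface, level with it; the furniture and walls round the work are solid. World frame = base frame: x ahead of the robot, y to its left, z up, the work surface at z = 0. Lengths are in m, angles in rad, forces in N, time in s.
With the tool pointing down it reaches from about 0.35 to 0.775 m from the base axis. Payload 7.3 kg.
Tool frame: the origin (TCP) lies at the very end of the fingers, on their centre line; the grasp point (between the pads) lies 19 mm behind it (robot.tcp_to_grasp is the z of the grasp point in the tool frame, in m); z points along the fingers, y is the line along which they close (so a half turn about z gives the same grasp; the last joint's range is limited). The gripper opens to 92 mm and grips with 3 to 60 N. Pads are 19 mm wide; open, the fingers measure 130 mm over their backs; the gripper's body (75 mm by 190 mm) begins 47 mm behind the grasp point.
Start: joints at [-1.486, 0.342, 1.524, -0, 1.275, -0.146], TCP at [0.12, -0.511, 0.227] pointing down, gripper open.
Joint ranges: [-2.53, 2.53], [-0.77, 2.02], [0.04, 2.7], [-1, 4.14], [0.28, 2.66], [-3.11, 3.11]. Speed limits (rad/s): [2.57, 2.57, 3.14, 3.14, 3.14, 3.14].

### API

Orientations are given as [roll, pitch, yaw] about the fixed x, y, z axes, in that order (R = Rz(yaw) Ry(pitch) Rx(roll)).
In Python, from cell import monitor, read_camera, get_calibration, job, robot gives the robot as it stands. The module is installed in compiled form; this text tells all that it offers.
- The arm moves only by the tool send_rows, never from a script. Its argument "targets" is a list of rows, each an object with "translation": the shift along the tool's x, y, z in cm, a list of three; "spin": the turn about the tool's z in degrees; "jaw": the opening, from 0 (shut) to 1 (fully open). A call has exactly 5 rows; each row is the pose to reach, as a shift and turn from the pose commanded when the call began, along the tool's axes at that moment; what a row does not reach only later rows make up. A row lasts 1/10 s, in which the tool goes at most 50 mm and 8.59 degrees, less where a joint would pass 70% of its speed; a pose out of reach is approached as far as the arm can. A call with a gripper value outside its range is refused whole. The fingers move at their own pace and stop on an object; "force" is the grip in N (left out, the last holds). Time passes only in rows, so rows that repeat a pose let the fingers close, or fill a call up. It gives the time, the measured TCP pose, the force, the opening and the grip force at its end, in the units of the state.
- monitor.observe(): the state, without advancing time (a new reading comes with each control period).
- read_camera(name): name is "side" or "top" or "wrist"; returns (picture, depth): 384x512x3 uint8, red, green, blue; 384x512 float32, m along the optical axis (not along the pixel's ray), 0 where there is no reading.
- get_calibration(name): a dict with "intrinsics" (3x3 intrinsics, pixels), "origin" and "orientation" of the camera in the world; the wrist camera has in their place "hand_eye" (4x4, takes a point from camera to tool coordinates, whose origin is the TCP and whose axes are the flange's). Camera axes: x right, y up, looking along -z (the intrinsics and any distortion apply to the point x, -y, -z); pixel columns grow to the right and rows downward; lengths in m; the calibration is good to about 2 mm. A picture is of the moment at which its call begins: read the wrist's pose just before it. get_calibration takes no time and is no camera call.
- job.hand_in(): hands the job in; it is judged then, once.
The state is a dict: "time": time; "qpos": joint angles; "qvel": joint speeds; "joint_efforts": joint torques, N m; "tool_pos": TCP position; "tool_rot": TCP orientation; "contact_force": force on the tool from outside, world axes, zero at the start; "torque": the same for the moment, N m; "opening": finger opening in m; "grip_force": force on a finger pad.
Only numpy, scipy, OpenCV 4.12 (cv2) and the standard library are available. Lean on these libraries where they do the work, as an engineer would, in place of code of your own. Each camera call takes 0.05 s, during which the arm holds its last target. There are 200 camera calls.

### The job

The four wooden lids have been left in one stack. Take the stack apart and close each open white storage jar with the lid of its own size, so that every lid sits flat and fully home on its jar's rim. Leave the jars standing about where they are, and do not disturb the mug or the short tin.

Things in the scene. Friction and masses are not known exactly. Their poses are not given: they have to be found in the camera images.
- largest_lid: round wooden stopper lid, bottom of the stack: disc diameter 68 mm, 18 mm thick (12 to 30 mm above the origin), over a plug of diameter 51 mm, 12 mm long, tapering to 46 mm; origin: centre of the plug's underside, z up; stacked 30 mm a lid, roughly concentric. Grasp the disc's edge. Fits the largest jar: disc resting on the rim, origin 93 mm above the jar's
- large_lid: round wooden stopper lid, second from the bottom: disc diameter 58 mm, 18 mm thick (12 to 30 mm above the origin), over a plug of diameter 41 mm, 12 mm long, tapering to 36 mm; origin: centre of the plug's underside, z up; stacked 30 mm a lid, roughly concentric. Grasp the disc's edge. Fits the large jar: disc resting on the rim, origin 83 mm above the jar's
- small_lid: round wooden stopper lid, third from the bottom: disc diameter 48 mm, 18 mm thick (12 to 30 mm above the origin), over a plug of diameter 31 mm, 12 mm long, tapering to 26 mm; origin: centre of the plug's underside, z up; stacked 30 mm a lid, roughly concentric. Grasp the disc's edge. Fits the small jar: disc resting on the rim, origin 73 mm above the jar's
- smallest_lid: round wooden stopper lid, top of the stack: disc diameter 38 mm, 18 mm thick (12 to 30 mm above the origin), over a plug of diameter 21 mm, 12 mm long, tapering to 16 mm; origin: centre of the plug's underside, z up; stacked 30 mm a lid, roughly concentric. Grasp the disc's edge. Fits the smallest jar: disc resting on the rim, origin 63 mm above the jar's
- largest_jar: open white ceramic storage jar, loose and upright, 105 mm tall, body diameter 84 mm, with a shoulder 28 to 16 mm below the rim and a neck of outer diameter 66 mm and mouth diameter 58 mm; one of four of different size whose places in the row are shuffled; origin at the centre of its underside, z up along its axis
- large_jar: open white ceramic storage jar, loose and upright, 95 mm tall, body diameter 74 mm, with a shoulder 28 to 16 mm below the rim and a neck of outer diameter 56 mm and mouth diameter 48 mm; one of four of different size whose places in the row are shuffled; origin at the centre of its underside, z up along its axis
- small_jar: open white ceramic storage jar, loose and upright, 85 mm tall, body diameter 64 mm, with a shoulder 28 to 16 mm below the rim and a neck of outer diameter 46 mm and mouth diameter 38 mm; one of four of different size whose places in the row are shuffled; origin at the centre of its underside, z up along its axis
- smallest_jar: open white ceramic storage jar, loose and upright, 75 mm tall, body diameter 54 mm, with a shoulder 28 to 16 mm below the rim and a neck of outer diameter 36 mm and mouth diameter 28 mm; one of four of different size whose places in the row are shuffled; origin at the centre of its underside, z up along its axis
- short_tin: bystander: short round food tin, diameter 86 mm, 40 mm tall, near the front left of the work; origin at the centre of its underside
- green_mug: bystander: mug, white above and green below, 92 mm across, 127 mm with its handle, 93 mm tall, near the front right; origin at the centre of its underside
Mind the look-alikes: they are no part of the job. Leave any blue or pink look-alike of the smallest_lid alone. Leave any orange or purple look-alike of the small_jar alone.

How it is judged:
At the end, for the whole second after the job is handed in: each lid is seated in the jar of its own size, seat height within 3 mm, centred within 8 mm, flat on the rim within 0.06 rad, everything at rest; each jar upright (within 0.06 rad) and within 30 mm of where it began; the mug and the short tin within 20 mm of where they began (z of largest_lid in the frame of largest_jar between 0.09 and 0.096 m and horizontal distance between largest_lid and largest_jar below 0.008 m and angle between the z axis of largest_lid and the z axis of largest_jar, either way round below 0.06 rad and angle between each of largest_jar, large_jar, small_jar, smallest_jar's own z axis and vertical below 0.06 rad and angle between each of largest_lid, large_lid, small_lid, smallest_lid's own z axis and vertical below 0.1 rad and distance of each of largest_jar, large_jar, small_jar, smallest_jar from where it was at the start of the episode below 0.03 m and linear speed of each of largest_lid, largest_jar, large_lid, large_jar, small_lid, small_jar, smallest_lid, smallest_jar below 0.02 m/s and z of large_lid in the frame of large_jar between 0.08 and 0.086 m and horizontal distance between large_lid and large_jar below 0.008 m and angle between the z axis of large_lid and the z axis of large_jar, either way round below 0.06 rad and z of small_lid in the frame of small_jar between 0.07 and 0.076 m and horizontal distance between small_lid and small_jar below 0.008 m and angle between the z axis of small_lid and the z axis of small_jar, either way round below 0.06 rad and z of smallest_lid in the frame of smallest_jar between 0.06 and 0.066 m and horizontal distance between smallest_lid and smallest_jar below 0.008 m and angle between the z axis of smallest_lid and the z axis of smallest_jar, either way round below 0.06 rad and distance of each of short_tin, green_mug from where it was at the start of the episode below 0.02 m); the robot touches nothing.
It fails at once if the short tin is pushed away or knocked over (distance of short_tin from where it was at the start of the episode above 0.02 m or angle between short_tin's own z axis and vertical above 0.3 rad).
It fails at once if the mug is pushed away or knocked over (distance of green_mug from where it was at the start of the episode above 0.02 m or angle between green_mug's own z axis and vertical above 0.3 rad).
It fails at once if a jar is knocked over (angle between any of largest_jar, large_jar, small_jar, smallest_jar's own z axis and vertical above 0.5 rad).
It also fails if it takes over 118 s, if anything falls off the work surface, if the arm or the gripper's body presses on something with over 40 N, if the wrist force passes 120 N, or if a joint passes its speed limit or range.

## Working session

There is one attempt and no reset: what is moved stays moved. The work goes in short steps, Python scripts to look and compute and a tool call to move; the robot and the scene stay as the last step left them, time stands still between calls to the robot, and variables do not carry over. Pictures are saved under pics/ and viewed, at most 14 in all, crops included, and the job is handed in when it is done.

Besides the shell and the picture viewer there is one more tool, called after ">>>" as a command line: name --argument value ..., lists and objects as JSON in quotes. send_rows: Moves the arm, as the interface text tells. Its arguments: {"type":"object","properties":{"targets":{"type":"array"},"force":{"type":"number"}},"required":["targets"]}

```bash
mkdir -p pics; cat > h.py <<'E'
import numpy as np, cv2
from cell import monitor, read_camera, get_calibration, job, robot
from scipy.spatial.transform import Rotation as R
def shot(n):
    s=monitor.observe(); p,d=read_camera(n); np.savez(f'{n}.npz',p=p,d=d,tp=s['tool_pos'],tr=s['tool_rot']); return p,d,s
def world(n,d,s=None):
    c=get_calibration(n); K=np.array(c['intrinsics']); h,w=d.shape
    u,v=np.meshgrid(np.arange(w),np.arange(h))
    P=np.stack([(u-K[0,2])/K[0,0]*d,-(v-K[1,2])/K[1,1]*d,-d],-1)
    if n=='wrist':
        H=np.array(c['hand_eye']); P=P@H[:3,:3].T+H[:3,3]
        return P@R.from_euler('xyz',s['tool_rot']).as_matrix().T+np.array(s['tool_pos'])
    o=np.array(c['orientation']); M=o if o.shape==(3,3) else R.from_euler('xyz',o).as_matrix()
    return P@M.T+np.array(c['origin'])
E
python3 - <<'E'
from h import *
print(monitor.observe())
for n in ('top','side','wrist'):
    print(n,get_calibration(n))
for n in ('top','side'):
    p,d,s=shot(n); cv2.imwrite(f'pics/{n}0.png',p[:,:,::-1])
E
```

```text
{'time': 0.0, 'qpos': array([-1.48598564e+00,  3.42738164e-01,  1.52502812e+00, -6.73463839e-06,
        1.27541217e+00, -1.46011468e-01]), 'qvel': array([-0.0011796 , -0.00036208,  0.00012377, -0.00011195,  0.00271073,
       -0.00161376]), 'joint_efforts': array([ 9.26639805e-04, -4.31243849e+01, -2.44224983e+01,  7.17474218e-02,
        5.58800879e-02, -1.50353062e-04]), 'tool_pos': array([ 0.12008649, -0.5106528 ,  0.22603309]), 'tool_rot': array([-3.14002279e+00, -2.24351651e-04,  2.30823941e-01]), 'contact_force': array([-1.15919541,  1.09577438,  0.62683642]), 'torque': array([ 0.00472104, -0.03499525, -0.00037237]), 'grip_force': 0.0, 'opening': 0.09183709159053831}
top {'intrinsics': array([[444.02765614,   0.        , 251.5130077 ],
       [  0.        , 444.02765614, 189.36097372],
       [  0.        ,   0.        ,   1.        ]]), 'origin': array([0.47180846, 0.0246269 , 1.1669155 ]), 'orientation': array([ 0.05106201, -0.02630693, -1.55184593])}
side {'intrinsics': array([[366.2213916 ,   0.        , 255.5504638 ],
       [  0.        , 366.2213916 , 195.27929225],
       [  0.        ,   0.        ,   1.        ]]), 'origin': array([ 0.31369422, -0.75978507,  0.48424665]), 'orientation': array([ 1.10261542,  0.00680686, -0.26578674])}
wrist {'intrinsics': array([[264.64788319,   0.        , 254.52842184],
       [  0.        , 264.64788319, 189.43680499],
       [  0.        ,   0.        ,   1.        ]]), 'hand_eye': array([[-5.79785502e-04,  9.52561192e-01,  3.04346576e-01,
         8.28086966e-02],
       [ 9.99999673e-01,  3.80855691e-04,  7.12992943e-04,
         4.69561880e-04],
       [ 5.63257282e-04,  3.04346890e-01, -9.52561102e-01,
        -1.57031693e-01],
       [ 0.00000000e+00,  0.00000000e+00,  0.00000000e+00,
         1.00000000e+00]])}
```

View pics/top0.png

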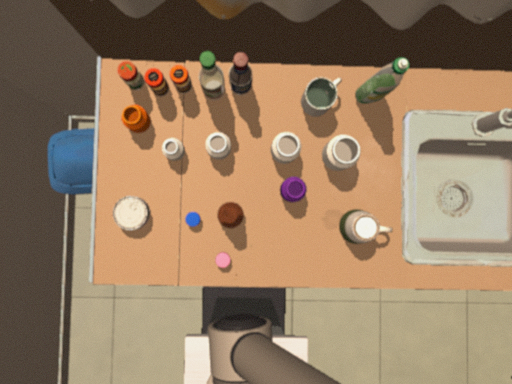

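View pics/side0.png

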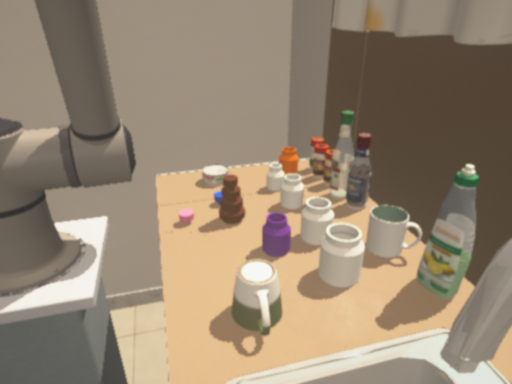

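Top view: the stack is at (230,215). The white jars run smallest (172,148), small (218,144), large (286,146), largest (343,151). The look-alikes are the blue lid (193,219), pink lid (223,260), orange jar (135,117) and purple jar (293,189). The tin is at (131,213) and the mug at (362,228). The wanted lid is the brown one on top of the stack. Next I measure and take a close crop.

```bash
python3 - <<'E'
from h import *
z=np.load('top.npz'); p,d=z['p'],z['d']; W=world('top',d)
def rep(name,u,v,r=26):
    sub=W[v-r:v+r,u-r:u+r].reshape(-1,3); sub=sub[sub[:,2]>0.02]
    zt=np.percentile(sub[:,2],97)
    q=sub[sub[:,2]>zt-0.008][:,:2].astype(np.float32)
    (c,rad)=cv2.minEnclosingCircle(q)
    print(name,'ztop',zt.round(4),'c',np.round(c,4),'diam',round(2*rad,4),len(q), 'table',W[v+r,u-r].round(3))
for a in (('smst',172,148,16),('sm',218,144,18),('lg',286,146,22),('lgst',343,151,24),('stack',230,215,20),('tin',131,213,24),('mug',362,228,28),('blue',193,219,14),('pink',223,260,14),('purple',293,189,18),('orange',135,117,18)): rep(*a)
for i,(u,v) in enumerate([(230,215)]):
    cv2.imwrite('pics/crop0.png',cv2.resize(p[110:280,110:310,::-1],None,fx=4,fy=3.5,interpolation=cv2.INTER_CUBIC))
E
```

```text
smst ztop 0.0777 c [0.5564 0.1187] diam 0.2533 80 table [ 0.594  0.248 -0.003]
sm ztop 0.0886 c [0.5666 0.0582] diam 0.2013 99 table [ 0.602  0.132 -0.003]
lg ztop 0.0989 c [ 0.5669 -0.0383] diam 0.2282 122 table [ 0.589 -0.037 -0.   ]
lgst ztop 0.1075 c [ 0.5605 -0.1145] diam 0.3301 161 table [ 0.573 -0.182  0.003]
stack ztop 0.1234 c [0.4644 0.0454] diam 0.0444 203 table [0.411 0.101 0.002]
tin ztop 0.0422 c [0.4681 0.1844] diam 0.3198 855 table [0.401 0.368 0.001]
mug ztop 0.0966 c [ 0.4532 -0.1455] diam 0.3424 582 table [ 0.361 -0.225 -0.   ]
blue ztop 0.0354 c [0.4616 0.0943] diam 0.141 163 table [0.414 0.182 0.001]
pink ztop 0.0349 c [0.4016 0.0471] diam 0.1476 163 table [ 0.309  0.102 -0.004]
purple ztop 0.0887 c [ 0.5051 -0.0533] diam 0.1696 94 table [ 0.487 -0.068 -0.002]
orange ztop 0.0879 c [0.5976 0.1665] diam 0.3795 106 table [ 0.668  0.352 -0.001]
```

View pics/crop0.png

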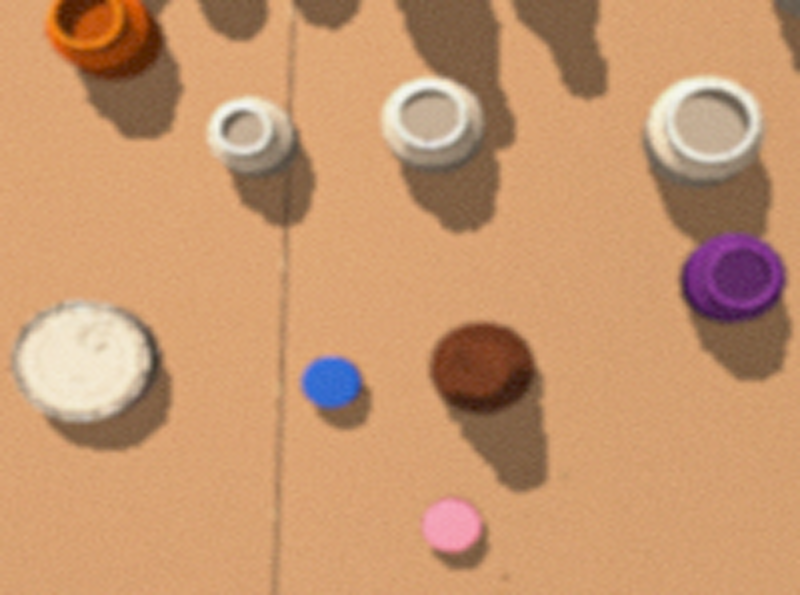

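```bash
cat >> h.py <<'E'
from scipy.optimize import least_squares
def plane(n,uv,zc,s=None):
    o=world(n,np.zeros((384,512)),s)[0,0]; q=world(n,np.ones((384,512)),s)[uv[:,1],uv[:,0]]-o
    return o+q*((zc-o[2])/q[:,2])[:,None]
def ring(n,d,c,h,D,s=None,tol=.007,white=None):
    """centre of the outer edge of a disc/rim of height h, diameter D near c"""
    W=world(n,d,s); m=(abs(W[...,2]-h)<tol)&(d>0)
    P=np.zeros((384,512,2)); vv,uu=np.nonzero(m)
    q=plane(n,np.c_[uu,vv],h,s)[:,:2]; c=np.array(c)
    for _ in range(15):
        k=np.hypot(*(q-c).T)<D/2+.004
        a=q[k]; ang=np.arctan2(*(a-c).T[::-1]); r=np.hypot(*(a-c).T)
        b=((ang+np.pi)/(2*np.pi)*24).astype(int)%24
        e=np.array([a[b==i][r[b==i].argmax()] for i in range(24) if (b==i).any()])
        f=least_squares(lambda x:np.hypot(e[:,0]-x[0],e[:,1]-x[1])-x[2],[*c,D/2],loss='soft_l1',f_scale=.001)
        c=f.x[:2]
    return c,2*f.x[2],len(e),np.median(W[m][k][:,2])
E
python3 - <<'E'
from h import *
z=np.load('top.npz'); p,d=z['p'],z['d']; W=world('top',d)
for n,c,h,D in (('smst',(.556,.138),.075,.036),('sm',(.565,.055),.085,.046),('lg',(.555,-.05),.095,.056),('lgst',(.55,-.165),.105,.066),('lid',(.464,.045),.12,.038),('tin',(.46,.235),.04,.086),('blue',(.455,.11),.03,.038),('pink',(.4,.048),.03,.038),('purple',(.5,-.06),.085,.046)):
    # start from nearest median
    m=(abs(W[...,2]-h)<.006); q=W[m][:,:2]; k=np.hypot(*(q-c).T)<.05; c0=np.median(q[k],0)
    r=ring('top',d,c0,h,D); print(n,np.round(c0,3),np.round(r[0],4),round(r[1],4),r[2],round(float(r[3]),4))
# obstacles behind
for x0 in np.arange(.56,.78,.03):
    print(round(x0,2),[round(float(np.nanmax(np.where((abs(W[...,0]-x0)<.015)&(abs(W[...,1]-y0)<.02),W[...,2],0))),2) for y0 in np.arange(.22,-.28,-.04)])
E
```

```text
return _methods._mean(a, axis=axis, dtype=dtype,
  ret = um.true_divide(
Traceback (most recent call last):
  File "h.py", line 29, in ring
    f=least_squares(lambda x:np.hypot(e[:,0]-x[0],e[:,1]-x[1])-x[2],[*c,D/2],loss='soft_l1',f_scale=.001)
ValueError: Initial guess is outside of provided bounds
```

```bash
cat > m.py <<'E'
from h import *
z=np.load('top.npz'); p,d=z['p'],z['d']; W=world('top',d)
for n,u,v,h,D in (('smst',171,146,.075,.036),('sm',218,143,.085,.046),('lg',287,145,.095,.056),('lgst',344,150,.105,.066),('lid',231,214,.12,.038),('tin',131,213,.04,.086),('blue',193,219,.03,.038),('purple',294,188,.085,.046)):
    c0=plane('top',np.array([[u,v]]),h)[0,:2]
    r=ring('top',d,c0,h,D); print(n,np.round(c0,3),np.round(r[0],4),round(r[1],4),r[2],round(float(r[3]),4))
E
python3 m.py
python3 - <<'E'
from h import *
z=np.load('top.npz'); p,d=z['p'],z['d']; W=world('top',d)
print([round(float(y),2) for y in np.arange(.34,-.28,-.04)])
for x0 in np.arange(.59,.80,.03):
    print(round(x0,2),[round(float(np.nanmax(np.where((abs(W[...,0]-x0)<.015)&(abs(W[...,1]-y0)<.02),W[...,2],0))),2) for y0 in np.arange(.34,-.28,-.04)])
E
```

```text
smst [0.631 0.197] [0.6291 0.1987] 0.0348 24 0.0744
sm [0.64  0.081] [0.6401 0.0838] 0.0451 24 0.0856
lg [ 0.637 -0.087] [ 0.6376 -0.0877] 0.055 24 0.0949
lgst [ 0.627 -0.224] [ 0.6272 -0.2282] 0.0658 24 0.1046
lid [0.467 0.045] [0.4638 0.0491] 0.0361 24 0.1202
tin [0.464 0.298] [0.4651 0.3018] 0.0857 24 0.0375
blue [0.452 0.143] [0.4525 0.1454] 0.0364 24 0.03
purple [ 0.533 -0.107] [ 0.5321 -0.1091] 0.0445 24 0.0854
[0.34, 0.3, 0.26, 0.22, 0.18, 0.14, 0.1, 0.06, 0.02, -0.02, -0.06, -0.1, -0.14, -0.18, -0.22, -0.26]
0.59 [0.01, 0.01, 0.01, 0.05, 0.05, 0.01, 0.01, 0.01, 0.01, 0.01, 0.07, 0.08, 0.01, 0.08, 0.11, 0.11]
0.62 [0.01, 0.01, 0.01, 0.08, 0.08, 0.01, 0.09, 0.09, 0.01, 0.01, 0.1, 0.1, 0.07, 0.11, 0.11, 0.11]
0.65 [0.01, 0.01, 0.01, 0.08, 0.08, 0.01, 0.09, 0.09, 0.01, 0.01, 0.1, 0.1, 0.07, 0.11, 0.11, 0.11]
0.68 [0.06, 0.09, 0.09, 0.01, 0.01, 0.01, 0.06, 0.07, 0.01, 0.01, 0.08, 0.07, 0.01, 0.01, 0.08, 0.08]
0.71 [0.06, 0.09, 0.09, 0.01, 0.01, 0.01, 0.01, 0.0, 0.01, 0.01, 0.01, 0.01, 0.01, 0.01, 0.01, 0.01]
0.74 [0.0, 0.09, 0.06, 0.01, 0.01, 0.01, 0.01, 0.01, 0.01, 0.01, 0.01, 0.01, 0.09, 0.09, 0.09, 0.01]
0.77 [0.01, 0.01, 0.11, 0.11, 0.11, 0.16, 0.25, 0.16, 0.13, 0.0, 0.01, 0.0, 0.1, 0.01, 0.09, 0.09]
0.8 [0.11, 0.11, 0.46, 0.51, 0.5, 0.16, 0.48, 0.51, 0.5, 0.49, 0.52, 0.51, 0.09, 0.49, 0.54, 0.54]
```

>>> send_rows --targets '[{"translation":[4,-2.4,-1.2],"spin":-8,"jaw":1},{"translation":[8,-4.8,-2.4],"spin":-16,"jaw":1},{"translation":[12,-7.2,-3.6],"spin":-24,"jaw":1},{"translation":[16,-9.6,-4.8],"spin":-32,"jaw":1},{"translation":[20,-12,-6],"spin":-40,"jaw":1}]' --force 20

```text
time: 0.6
tool_pos: [0.2882, -0.3469, 0.287]
tool_rot: [-3.141, -0.0, 0.934]
contact_force: [0.3, -0.4, -0.6]
opening: 0.0917
grip_force: 0.0
```

>>> send_rows --targets '[{"translation":[0,0,0],"spin":-8,"jaw":1},{"translation":[0,0,0],"spin":-16,"jaw":1},{"translation":[0,0,0],"spin":-24,"jaw":1},{"translation":[0,0,0],"spin":-32,"jaw":1},{"translation":[0,0,0],"spin":-40,"jaw":1}]'

```text
time: 1.1
tool_pos: [0.2873, -0.3482, 0.2864]
tool_rot: [-3.141, -0.001, 1.633]
contact_force: [0.2, 0.2, -0.6]
opening: 0.0918
grip_force: 0.0
```

>>> send_rows --targets '[{"translation":[4,2,0],"spin":-8,"jaw":1},{"translation":[8,4,0],"spin":-16,"jaw":1},{"translation":[12,6,0],"spin":-24,"jaw":1},{"translation":[15.5,8,0],"spin":-32,"jaw":1},{"translation":[19,10,0],"spin":-40,"jaw":1}]'

```text
time: 1.6
tool_pos: [0.3768, -0.1515, 0.2866]
tool_rot: [-3.142, -0.0, 2.331]
contact_force: [0.3, -0.4, 1.2]
opening: 0.092
grip_force: 0.0
```

>>> send_rows --targets '[{"translation":[2,4,0],"spin":-8,"jaw":1},{"translation":[4,8,0],"spin":-16,"jaw":1},{"translation":[6,12,0],"spin":-24,"jaw":1},{"translation":[8,16,0],"spin":-32,"jaw":1},{"translation":[8.7,20.2,0],"spin":-40,"jaw":1}]'

```text
time: 2.1
tool_pos: [0.4636, 0.051, 0.2868]
tool_rot: [-3.142, -0.001, 3.03]
contact_force: [-0.0, -0.6, 0.4]
opening: 0.0917
grip_force: 0.0
```

>>> send_rows --targets '[{"translation":[0,0,0],"spin":-6.8,"jaw":1},{"translation":[0,0,0],"spin":-6.8,"jaw":1},{"translation":[0,0,0],"spin":-6.8,"jaw":1},{"translation":[0,0,0],"spin":-6.8,"jaw":1},{"translation":[0,0,0],"spin":-6.8,"jaw":1}]'

```text
time: 2.6
tool_pos: [0.4639, 0.0478, 0.2868]
tool_rot: [-3.141, 0.0, 3.139]
contact_force: [0.1, -0.5, -0.5]
opening: 0.0918
grip_force: 0.0
```

```bash
python3 - <<'E'
from h import *
p,d,s=shot('wrist'); print(s['qpos'].round(3),s['tool_pos'],s['tool_rot'])
for n,c,h,D in (('lid',(.4638,.0491),.12,.038),('blue',(.4525,.1454),.03,.038)):
    try: r=ring('wrist',d,c,h,D,s); print(n,np.round(r[0],4),round(r[1],4),r[2],round(float(r[3]),4))
    except Exception as e: print(n,e)
cv2.imwrite('pics/w1.png',p[:,:,::-1])
E
```

```text
[-0.062  0.189  1.565 -0.     1.387 -1.63 ] [0.46392408 0.0478362  0.28681215] [-3.14147015e+00  1.54018325e-04  3.13919067e+00]
lid [0.4639 0.0485] 0.0372 24 0.1188
blue [0.4527 0.1436] 0.0371 24 0.0289
```

View pics/w1.png

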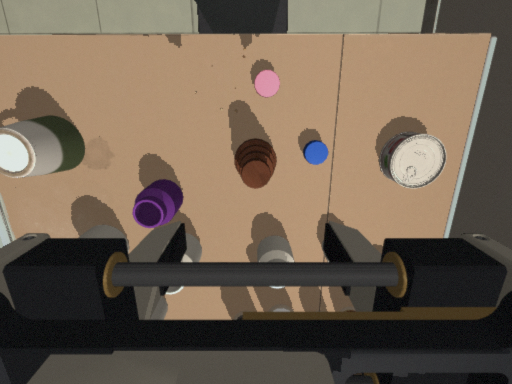

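The wrist view shows the brown stack top at (256,173), with blue (316,152) and pink (266,83) standing clear. It agrees with the top camera to within 1 mm, so I descend and grasp.

>>> send_rows --targets '[{"translation":[0,0.1,4.8],"spin":0,"jaw":0.8},{"translation":[0,0.1,9.6],"spin":0,"jaw":0.8},{"translation":[0,0.1,14.4],"spin":0,"jaw":0.8},{"translation":[0,0.1,17.5],"spin":0,"jaw":0.8},{"translation":[0,0.1,19.2],"spin":0,"jaw":0.7}]'

```text
time: 3.15
tool_pos: [0.4625, 0.0491, 0.0922]
tool_rot: [3.141, -0.004, 3.14]
contact_force: [-0.8, 0.7, -0.4]
opening: 0.0693
grip_force: 0.0
```

>>> send_rows --targets '[{"translation":[0,0,0],"spin":0,"jaw":0.5},{"translation":[0,0,0],"spin":0,"jaw":0.38},{"translation":[0,0,0],"spin":0,"jaw":0.3},{"translation":[0,0,0],"spin":0,"jaw":0.2},{"translation":[0,0,0],"spin":0,"jaw":0.2}]'

```text
time: 3.65
tool_pos: [0.465, 0.0494, 0.0959]
tool_rot: [-3.141, 0.003, -3.141]
contact_force: [-0.3, -1.4, 4.8]
opening: 0.0368
grip_force: 20.0
```

>>> send_rows --targets '[{"translation":[0,0,-0.5],"spin":0,"jaw":0.2},{"translation":[0,0,-1.5],"spin":0,"jaw":0.2},{"translation":[0,0,-3.5],"spin":0,"jaw":0.2},{"translation":[0,0,-6],"spin":0,"jaw":0.2},{"translation":[0,0,-8],"spin":0,"jaw":0.2}]'

```text
time: 4.15
tool_pos: [0.4643, 0.0496, 0.1767]
tool_rot: [-3.141, 0.001, -3.141]
contact_force: [0.3, 0.2, -0.8]
opening: 0.0371
grip_force: 20.0
```

```bash
python3 - <<'E'
from h import *
p,d,s=shot('wrist'); print(s['tool_pos'],s['tool_rot'],s['opening'],s['contact_force'])
for n,h,D in (('held',s['tool_pos'][2]+.028-.002,.038),('small',.09,.048)):
    try: r=ring('wrist',d,(.4638,.0485),h,D,s); print(n,h,np.round(r[0],4),round(r[1],4),r[2],round(float(r[3]),4))
    except Exception as e: print(n,e)
cv2.imwrite('pics/w2.png',p[:,:,::-1])
E
```

```text
[0.46431253 0.04958582 0.17667694] [-3.14147416e+00  1.20940132e-03 -3.14112086e+00] 0.03705852795539982 [ 0.32127984  0.204343   -0.75477   ]
held 0.2026769360100908 [0.4561 0.0492] 0.0306 24 0.1997
small 0.09 [0.4638 0.049 ] 0.047 24 0.0889
```

View pics/w2.png

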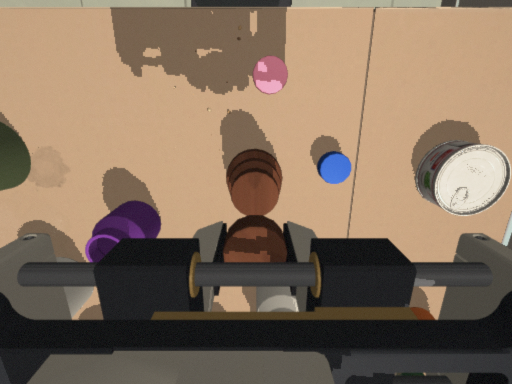

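The lid is held at (255,245), and the rest of the stack is undisturbed at (255,187). I move above the smallest jar and check it with the wrist camera.

>>> send_rows --targets '[{"translation":[-3.4,3,-0.5],"spin":0,"jaw":0.2},{"translation":[-6.8,6,-0.5],"spin":0,"jaw":0.2},{"translation":[-10.2,9,-0.5],"spin":0,"jaw":0.2},{"translation":[-13.6,12,-0.5],"spin":0,"jaw":0.2},{"translation":[-16.5,14.9,-0.5],"spin":0,"jaw":0.2}]'

```text
time: 4.7
tool_pos: [0.6303, 0.2, 0.1796]
tool_rot: [-3.141, 0.0, -3.141]
contact_force: [1.2, -0.5, -0.2]
opening: 0.037
grip_force: 20.0
```

>>> send_rows --targets '[{"translation":[0,0,0],"spin":0,"jaw":0.2},{"translation":[0,0,0],"spin":0,"jaw":0.2},{"translation":[0,0,0],"spin":0,"jaw":0.2},{"translation":[0,0,0],"spin":0,"jaw":0.2},{"translation":[0,0,0],"spin":0,"jaw":0.2}]'

```text
time: 5.2
tool_pos: [0.6288, 0.1979, 0.1804]
tool_rot: [-3.142, 0.001, 3.141]
contact_force: [-0.3, 0.6, -0.0]
opening: 0.0372
grip_force: 20.0
```

```bash
cat > w.py <<'E'
from h import *
import sys
p,d,s=shot('wrist'); print('tcp',np.round(s['tool_pos'],4),np.round(s['tool_rot'],3),round(s['opening'],4))
a=sys.argv[1:]
for i in range(0,len(a),4):
    x,y,h,D=map(float,a[i:i+4])
    try: r=ring('wrist',d,(x,y),h,D,s); print(np.round(r[0],4),round(r[1],4),r[2],round(float(r[3]),4),'tool dx %.2f dy %.2f cm'%(-(r[0][0]-s['tool_pos'][0])*100,(r[0][1]-s['tool_pos'][1])*100))
    except Exception as e: print(e)
cv2.imwrite('pics/last.png',p[:,:,::-1])
E
python3 w.py .6291 .1987 .075 .036
```

```text
tcp [0.6288 0.1979 0.1804] [-3.142e+00  1.000e-03  3.141e+00] 0.0372
[0.6295 0.1983] 0.0358 24 0.0735 tool dx -0.07 dy 0.04 cm
```

>>> send_rows --targets '[{"translation":[-0.05,0.05,3.5],"spin":0,"jaw":0.2},{"translation":[-0.05,0.05,7],"spin":0,"jaw":0.2},{"translation":[-0.05,0.05,9],"spin":0,"jaw":0.2},{"translation":[-0.05,0.05,10],"spin":0,"jaw":0.2},{"translation":[-0.05,0.05,10.6],"spin":0,"jaw":0.2}]'

```text
time: 5.75
tool_pos: [0.6295, 0.1988, 0.0734]
tool_rot: [-3.141, -0.0, -3.141]
contact_force: [-1.0, -0.6, 2.5]
opening: 0.0375
grip_force: 20.2
```

>>> send_rows --targets '[{"translation":[0,0,0.1],"spin":0,"jaw":0.2},{"translation":[0,0,0.2],"spin":0,"jaw":0.2},{"translation":[0,0,0.3],"spin":0,"jaw":0.2},{"translation":[0,0,0.4],"spin":0,"jaw":0.2},{"translation":[0,0,0.4],"spin":0,"jaw":0.2}]'

```text
time: 6.25
tool_pos: [0.6305, 0.1989, 0.0715]
tool_rot: [-3.142, 0.003, -3.141]
contact_force: [-1.9, -2.3, 6.0]
opening: 0.037
grip_force: 20.3
```

>>> send_rows --targets '[{"translation":[0,0,0],"spin":0,"jaw":0.45},{"translation":[0,0,0],"spin":0,"jaw":0.55},{"translation":[0,0,0],"spin":0,"jaw":0.6},{"translation":[0,0,-1],"spin":0,"jaw":0.7},{"translation":[0,0,-4],"spin":0,"jaw":0.7}]'

```text
time: 6.75
tool_pos: [0.6277, 0.1988, 0.1074]
tool_rot: [-3.14, -0.006, -3.141]
contact_force: [-0.3, 0.3, -0.5]
opening: 0.0631
grip_force: 0.0
```

>>> send_rows --targets '[{"translation":[0,0,-3.5],"spin":0,"jaw":0.7},{"translation":[0,0,-7],"spin":0,"jaw":0.7},{"translation":[0,0,-7],"spin":0,"jaw":0.7},{"translation":[0,0,-7],"spin":0,"jaw":0.7},{"translation":[0,0,-7],"spin":0,"jaw":0.7}]'

```text
time: 7.25
tool_pos: [0.6289, 0.199, 0.1786]
tool_rot: [-3.141, -0.002, -3.141]
contact_force: [0.9, -0.7, 0.6]
opening: 0.0643
grip_force: 0.0
```

```bash
python3 w.py .6295 .1983 .093 .038
```

```text
tcp [0.6289 0.199  0.1786] [-3.141e+00 -2.000e-03 -3.141e+00] 0.0643
[0.6292 0.1985] 0.0374 24 0.0918 tool dx -0.03 dy -0.05 cm
```

View pics/last.png

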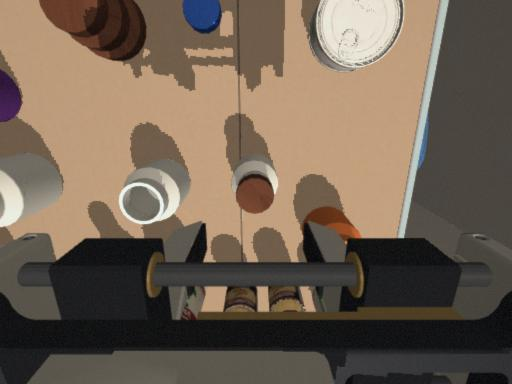

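Smallest lid seated: it shows at (255,193), its top at the expected height and centred. I go back for the small lid.

>>> send_rows --targets '[{"translation":[3.5,-3.2,0],"spin":0,"jaw":0.8},{"translation":[7,-6.4,0],"spin":0,"jaw":0.8},{"translation":[10.5,-9.6,0],"spin":0,"jaw":0.8},{"translation":[14,-12.8,0],"spin":0,"jaw":0.8},{"translation":[16.5,-15,0],"spin":0,"jaw":0.8}]'

```text
time: 7.8
tool_pos: [0.4616, 0.0477, 0.1786]
tool_rot: [-3.141, -0.003, 3.142]
contact_force: [0.5, -0.9, -0.3]
opening: 0.0735
grip_force: 0.0
```

>>> send_rows --targets '[{"translation":[0,0,3],"spin":0,"jaw":0.8},{"translation":[0,0,6],"spin":0,"jaw":0.8},{"translation":[0,0,9],"spin":0,"jaw":0.8},{"translation":[0,0,10.4],"spin":0,"jaw":0.8},{"translation":[0,0,11.2],"spin":0,"jaw":0.75}]'

```text
time: 8.3
tool_pos: [0.4631, 0.049, 0.0656]
tool_rot: [3.141, -0.004, -3.141]
contact_force: [0.3, 0.0, 0.0]
opening: 0.0701
grip_force: 0.0
```

>>> send_rows --targets '[{"translation":[0,0,0],"spin":0,"jaw":0.6},{"translation":[0,0,0],"spin":0,"jaw":0.48},{"translation":[0,0,0],"spin":0,"jaw":0.4},{"translation":[0,0,0],"spin":0,"jaw":0.3},{"translation":[0,0,0],"spin":0,"jaw":0.3}]'

```text
time: 8.8
tool_pos: [0.4652, 0.049, 0.0684]
tool_rot: [-3.141, 0.002, -3.141]
contact_force: [-0.5, 0.2, 1.6]
opening: 0.0475
grip_force: 20.0
```

>>> send_rows --targets '[{"translation":[0,0,-0.5],"spin":0,"jaw":0.3},{"translation":[0,0,-2],"spin":0,"jaw":0.3},{"translation":[0,0,-5],"spin":0,"jaw":0.3},{"translation":[0,0,-9],"spin":0,"jaw":0.3},{"translation":[0,0,-12],"spin":0,"jaw":0.3}]'

```text
time: 9.3
tool_pos: [0.4647, 0.049, 0.1901]
tool_rot: [-3.141, 0.001, -3.141]
contact_force: [0.7, 0.0, 0.0]
opening: 0.0469
grip_force: 20.0
```

>>> send_rows --targets '[{"translation":[-4,1,0],"spin":0,"jaw":0.3},{"translation":[-8,2,0],"spin":0,"jaw":0.3},{"translation":[-12,3,0],"spin":0,"jaw":0.3},{"translation":[-16,3.5,0],"spin":0,"jaw":0.3},{"translation":[-17.6,3.5,0],"spin":0,"jaw":0.3}]'

```text
time: 9.8
tool_pos: [0.643, 0.0847, 0.1873]
tool_rot: [3.142, 0.001, -3.141]
contact_force: [-0.6, -0.1, -1.0]
opening: 0.0474
grip_force: 20.0
```

>>> send_rows --targets '[{"translation":[0,0,0],"spin":0,"jaw":0.3},{"translation":[0,0,0],"spin":0,"jaw":0.3},{"translation":[0,0,0],"spin":0,"jaw":0.3},{"translation":[0,0,0],"spin":0,"jaw":0.3},{"translation":[0,0,0],"spin":0,"jaw":0.3}]'

```text
time: 10.3
tool_pos: [0.6401, 0.0841, 0.1883]
tool_rot: [-3.141, 0.0, -3.141]
contact_force: [0.4, 0.1, -0.6]
opening: 0.0474
grip_force: 20.0
```

```bash
python3 w.py .6401 .0835 .085 .046 .4638 .049 .06 .058
```

```text
tcp [0.6401 0.0841 0.1883] [-3.141  0.    -3.141] 0.0474
[0.6397 0.083 ] 0.0449 24 0.0836 tool dx 0.04 dy -0.11 cm
[0.4773 0.0497] 0.0425 24 0.059 tool dx 16.28 dy -3.44 cm
```

View pics/last.png

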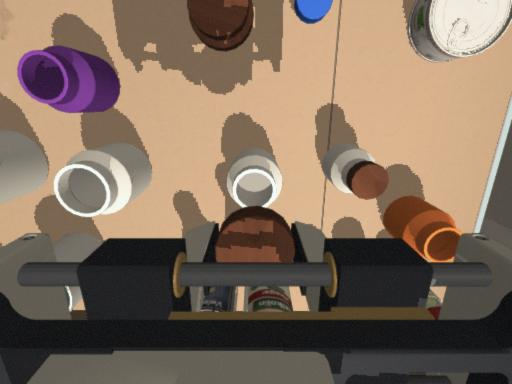

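The view shows the small jar's mouth at (255,187) under the held lid at (255,240), and the smallest jar closed at (368,180). I lower the lid.

>>> send_rows --targets '[{"translation":[0,-0.07,3.5],"spin":0,"jaw":0.3},{"translation":[0,-0.07,7],"spin":0,"jaw":0.3},{"translation":[0,-0.07,9],"spin":0,"jaw":0.3},{"translation":[0,-0.07,9.8],"spin":0,"jaw":0.3},{"translation":[0,-0.07,10.2],"spin":0,"jaw":0.3}]'

```text
time: 10.85
tool_pos: [0.6405, 0.0834, 0.0854]
tool_rot: [-3.141, -0.0, -3.141]
contact_force: [0.3, 0.3, 0.7]
opening: 0.0474
grip_force: 20.0
```

>>> send_rows --targets '[{"translation":[0,0,0.1],"spin":0,"jaw":0.3},{"translation":[0,0,0.2],"spin":0,"jaw":0.3},{"translation":[0,0,0.3],"spin":0,"jaw":0.3},{"translation":[0,0,0.4],"spin":0,"jaw":0.3},{"translation":[0,0,0.4],"spin":0,"jaw":0.3}]'

```text
time: 11.35
tool_pos: [0.6413, 0.0834, 0.0827]
tool_rot: [-3.142, 0.002, -3.141]
contact_force: [1.0, 0.4, 3.7]
opening: 0.047
grip_force: 20.2
```

>>> send_rows --targets '[{"translation":[0,0,0],"spin":0,"jaw":0.55},{"translation":[0,0,0],"spin":0,"jaw":0.65},{"translation":[0,0,0],"spin":0,"jaw":0.7},{"translation":[0,0,-1],"spin":0,"jaw":0.8},{"translation":[0,0,-4],"spin":0,"jaw":0.8}]'

```text
time: 11.85
tool_pos: [0.6387, 0.0833, 0.1194]
tool_rot: [-3.141, -0.007, -3.141]
contact_force: [-0.4, 0.5, -0.1]
opening: 0.0723
grip_force: 0.0
```

>>> send_rows --targets '[{"translation":[0,0,-3.5],"spin":0,"jaw":0.85},{"translation":[0,0,-7],"spin":0,"jaw":0.85},{"translation":[0,0,-7],"spin":0,"jaw":0.85},{"translation":[0,0,-7],"spin":0,"jaw":0.85},{"translation":[0,0,-7],"spin":0,"jaw":0.85}]'

```text
time: 12.35
tool_pos: [0.6399, 0.0834, 0.1906]
tool_rot: [-3.141, -0.002, -3.141]
contact_force: [-1.1, 0.2, -0.3]
opening: 0.0783
grip_force: 0.0
```

```bash
python3 w.py .6397 .083 .103 .048
```

```text
tcp [0.6399 0.0834 0.1906] [-3.141e+00 -2.000e-03 -3.141e+00] 0.0783
[0.64  0.083] 0.0473 24 0.1018 tool dx -0.01 dy -0.04 cm
```

>>> send_rows --targets '[{"translation":[4,-1,0],"spin":0,"jaw":0.85},{"translation":[8,-2,0],"spin":0,"jaw":0.85},{"translation":[12,-3,0],"spin":0,"jaw":0.85},{"translation":[16,-3.5,0],"spin":0,"jaw":0.85},{"translation":[17.6,-3.5,0],"spin":0,"jaw":0.85}]'

```text
time: 12.9
tool_pos: [0.4605, 0.0481, 0.1905]
tool_rot: [3.142, -0.005, 3.142]
contact_force: [-0.7, 0.2, -0.4]
opening: 0.0779
grip_force: 0.0
```

>>> send_rows --targets '[{"translation":[0,0,0],"spin":0,"jaw":0.85},{"translation":[0,0,0],"spin":0,"jaw":0.85},{"translation":[0,0,0],"spin":0,"jaw":0.85},{"translation":[0,0,0],"spin":0,"jaw":0.85},{"translation":[0,0,0],"spin":0,"jaw":0.85}]'

```text
time: 13.4
tool_pos: [0.4651, 0.0483, 0.1913]
tool_rot: [-3.142, -0.001, -3.141]
contact_force: [0.0, 0.2, 0.1]
opening: 0.078
grip_force: 0.0
```

```bash
python3 w.py .4638 .049 .06 .058
```

```text
tcp [0.4651 0.0483 0.1913] [-3.142e+00 -1.000e-03 -3.141e+00] 0.078
[0.4649 0.0488] 0.057 24 0.0589 tool dx 0.02 dy 0.05 cm
```

Small lid seated. Now the large lid.

>>> send_rows --targets '[{"translation":[0,0.05,4.5],"spin":0,"jaw":0.85},{"translation":[0,0.05,9],"spin":0,"jaw":0.85},{"translation":[0,0.05,13],"spin":0,"jaw":0.85},{"translation":[0,0.05,14.8],"spin":0,"jaw":0.85},{"translation":[0,0.05,15.4],"spin":0,"jaw":0.85}]'

```text
time: 13.95
tool_pos: [0.4634, 0.0489, 0.0356]
tool_rot: [3.141, -0.004, -3.141]
contact_force: [-0.2, 0.4, -0.4]
opening: 0.0778
grip_force: 0.0
```

>>> send_rows --targets '[{"translation":[0,0,0],"spin":0,"jaw":0.7},{"translation":[0,0,0],"spin":0,"jaw":0.6},{"translation":[0,0,0],"spin":0,"jaw":0.5},{"translation":[0,0,0],"spin":0,"jaw":0.4},{"translation":[0,0,0],"spin":0,"jaw":0.4}]'

```text
time: 14.45
tool_pos: [0.4657, 0.0488, 0.0389]
tool_rot: [-3.141, 0.003, -3.141]
contact_force: [0.0, 0.4, 6.9]
opening: 0.0577
grip_force: 20.0
```

>>> send_rows --targets '[{"translation":[0,0,-0.5],"spin":0,"jaw":0.4},{"translation":[0,0,-3],"spin":0,"jaw":0.4},{"translation":[0,0,-7.5],"spin":0,"jaw":0.4},{"translation":[0,0,-12],"spin":0,"jaw":0.4},{"translation":[0,0,-16.5],"spin":0,"jaw":0.4}]'

```text
time: 14.95
tool_pos: [0.464, 0.0489, 0.2047]
tool_rot: [-3.142, -0.0, -3.141]
contact_force: [0.7, -1.4, -1.5]
opening: 0.0574
grip_force: 20.0
```

>>> send_rows --targets '[{"translation":[-3.6,-2.8,0],"spin":0,"jaw":0.4},{"translation":[-7.2,-5.6,0],"spin":0,"jaw":0.4},{"translation":[-10.8,-8.4,0],"spin":0,"jaw":0.4},{"translation":[-14.4,-11.2,0],"spin":0,"jaw":0.4},{"translation":[-17.3,-13.7,0],"spin":0,"jaw":0.4}]'

```text
time: 15.45
tool_pos: [0.6389, -0.0896, 0.2027]
tool_rot: [-3.141, -0.0, -3.142]
contact_force: [0.3, 0.1, -0.8]
opening: 0.057
grip_force: 20.0
```

>>> send_rows --targets '[{"translation":[0,0,0],"spin":0,"jaw":0.4},{"translation":[0,0,0],"spin":0,"jaw":0.4},{"translation":[0,0,0],"spin":0,"jaw":0.4},{"translation":[0,0,0],"spin":0,"jaw":0.4},{"translation":[0,0,0],"spin":0,"jaw":0.4}]'

```text
time: 15.95
tool_pos: [0.6373, -0.0873, 0.2034]
tool_rot: [-3.141, 0.001, -3.14]
contact_force: [-0.4, 0.4, 0.1]
opening: 0.0572
grip_force: 20.0
```

```bash
python3 w.py .6376 -.0877 .095 .056
```

```text
tcp [ 0.6373 -0.0873  0.2034] [-3.141e+00  1.000e-03 -3.140e+00] 0.0572
[ 0.638  -0.0891] 0.055 18 0.0937 tool dx -0.07 dy -0.19 cm
```

View pics/last.png

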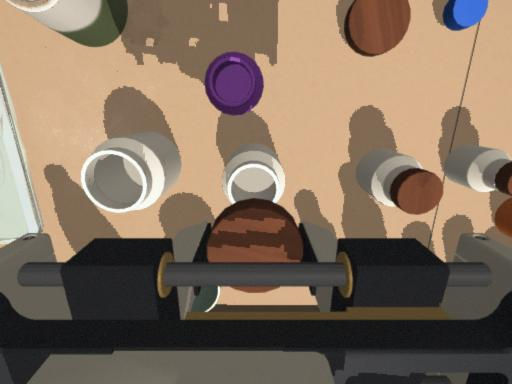

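The large lid is held at (255,245), the large jar's rim is at (254,182), and the largest lid remains at (378,22). I lower.

>>> send_rows --targets '[{"translation":[0,-0.12,3.5],"spin":0,"jaw":0.4},{"translation":[-0.03,-0.12,7],"spin":0,"jaw":0.4},{"translation":[-0.03,-0.12,9.3],"spin":0,"jaw":0.4},{"translation":[-0.03,-0.12,10.2],"spin":0,"jaw":0.4},{"translation":[-0.03,-0.12,10.7],"spin":0,"jaw":0.4}]'

```text
time: 16.5
tool_pos: [0.6379, -0.0891, 0.0954]
tool_rot: [3.142, -0.001, -3.141]
contact_force: [0.1, -0.3, -0.5]
opening: 0.0574
grip_force: 20.0
```

>>> send_rows --targets '[{"translation":[0,0,0.1],"spin":0,"jaw":0.4},{"translation":[0,0,0.2],"spin":0,"jaw":0.4},{"translation":[0,0,0.3],"spin":0,"jaw":0.4},{"translation":[0,0,0.4],"spin":0,"jaw":0.4},{"translation":[0,0,0.4],"spin":0,"jaw":0.4}]'

```text
time: 17.0
tool_pos: [0.6383, -0.0891, 0.0923]
tool_rot: [3.141, 0.001, -3.141]
contact_force: [0.4, 1.0, 0.7]
opening: 0.0572
grip_force: 20.1
```

>>> send_rows --targets '[{"translation":[0,0,0.1],"spin":0,"jaw":0.4},{"translation":[0,0,0.15],"spin":0,"jaw":0.4},{"translation":[0,0,0.15],"spin":0,"jaw":0.4},{"translation":[0,0,0.15],"spin":0,"jaw":0.65},{"translation":[0,0,0.15],"spin":0,"jaw":0.8}]'

```text
time: 17.5
tool_pos: [0.638, -0.0895, 0.0902]
tool_rot: [-3.141, 0.0, -3.141]
contact_force: [-0.2, -0.1, -0.4]
opening: 0.064
grip_force: 0.0
```

>>> send_rows --targets '[{"translation":[0,0,0],"spin":0,"jaw":0.85},{"translation":[0,0,-1],"spin":0,"jaw":0.9},{"translation":[0,0,-4],"spin":0,"jaw":1},{"translation":[0,0,-8],"spin":0,"jaw":1},{"translation":[0,0,-11],"spin":0,"jaw":1}]'

```text
time: 18.0
tool_pos: [0.6384, -0.0895, 0.2031]
tool_rot: [-3.141, 0.002, -3.141]
contact_force: [0.5, -0.1, 0.5]
opening: 0.092
grip_force: 0.0
```

>>> send_rows --targets '[{"translation":[0,0,0],"spin":0,"jaw":1},{"translation":[0,0,0],"spin":0,"jaw":1},{"translation":[0,0,0],"spin":0,"jaw":1},{"translation":[0,0,0],"spin":0,"jaw":1},{"translation":[0,0,0],"spin":0,"jaw":1}]'

```text
time: 18.5
tool_pos: [0.6375, -0.0892, 0.199]
tool_rot: [3.141, -0.002, -3.141]
contact_force: [-0.7, -0.1, -0.1]
opening: 0.0918
grip_force: 0.0
```

```bash
python3 w.py .638 -.0885 .113 .058
```

```text
tcp [ 0.6375 -0.0892  0.199 ] [ 3.141e+00 -2.000e-03 -3.141e+00] 0.0918
[ 0.6375 -0.0895] 0.0571 24 0.1118 tool dx 0.01 dy -0.03 cm
```

>>> send_rows --targets '[{"translation":[3.6,2.8,0],"spin":0,"jaw":1},{"translation":[7.2,5.6,0],"spin":0,"jaw":1},{"translation":[10.8,8.4,0],"spin":0,"jaw":1},{"translation":[14.4,11.2,0],"spin":0,"jaw":1},{"translation":[17.3,13.8,0],"spin":0,"jaw":1}]'

```text
time: 19.05
tool_pos: [0.4627, 0.0497, 0.1999]
tool_rot: [3.141, -0.001, -3.141]
contact_force: [-0.1, 0.7, -0.0]
opening: 0.092
grip_force: 0.0
```

>>> send_rows --targets '[{"translation":[0,0,0],"spin":0,"jaw":1},{"translation":[0,0,0],"spin":0,"jaw":1},{"translation":[0,0,0],"spin":0,"jaw":1},{"translation":[0,0,0],"spin":0,"jaw":1},{"translation":[0,0,0],"spin":0,"jaw":1}]'

```text
time: 19.55
tool_pos: [0.4655, 0.048, 0.1999]
tool_rot: [-3.141, -0.0, 3.141]
contact_force: [-0.1, -0.2, -0.7]
opening: 0.0918
grip_force: 0.0
```

```bash
python3 w.py .4649 .0488 .03 .068 .4525 .144 .03 .038
```

```text
tcp [0.4655 0.048  0.1999] [-3.141 -0.     3.141] 0.0918
[0.4646 0.0483] 0.0669 24 0.0289 tool dx 0.10 dy 0.03 cm
[0.4524 0.1432] 0.0372 24 0.0288 tool dx 1.31 dy 9.52 cm
```

>>> send_rows --targets '[{"translation":[0.08,0.03,5],"spin":0,"jaw":1},{"translation":[0.08,0.03,10],"spin":0,"jaw":1},{"translation":[0.08,0.03,15],"spin":0,"jaw":1},{"translation":[0.08,0.03,18.2],"spin":0,"jaw":1},{"translation":[0.08,0.03,19.2],"spin":0,"jaw":1}]'

```text
time: 20.1
tool_pos: [0.4621, 0.0487, 0.0051]
tool_rot: [3.141, -0.006, 3.141]
contact_force: [0.3, 1.0, 0.2]
opening: 0.0921
grip_force: 0.0
```

>>> send_rows --targets '[{"translation":[0,0,0],"spin":0,"jaw":0.8},{"translation":[0,0,0],"spin":0,"jaw":0.7},{"translation":[0,0,0],"spin":0,"jaw":0.6},{"translation":[0,0,0],"spin":0,"jaw":0.5},{"translation":[0,0,0],"spin":0,"jaw":0.5}]'

```text
time: 20.6
tool_pos: [0.4654, 0.0488, 0.0098]
tool_rot: [-3.141, 0.004, -3.141]
contact_force: [-0.3, -0.7, 6.8]
opening: 0.0674
grip_force: 20.0
```

>>> send_rows --targets '[{"translation":[0,0,-0.5],"spin":0,"jaw":0.5},{"translation":[0,0,-4],"spin":0,"jaw":0.5},{"translation":[0,0,-9],"spin":0,"jaw":0.5},{"translation":[0,0,-14],"spin":0,"jaw":0.5},{"translation":[0,0,-19],"spin":0,"jaw":0.5}]'

```text
time: 21.1
tool_pos: [0.4634, 0.049, 0.2007]
tool_rot: [-3.142, 0.0, -3.141]
contact_force: [0.9, 0.3, -1.6]
opening: 0.0674
grip_force: 20.0
```

>>> send_rows --targets '[{"translation":[-1.7,-2.8,-0.4],"spin":0,"jaw":0.5},{"translation":[-3.4,-5.6,-0.8],"spin":0,"jaw":0.5},{"translation":[-5.1,-8.4,-1.2],"spin":0,"jaw":0.5},{"translation":[-6.8,-11.2,-1.6],"spin":0,"jaw":0.5},{"translation":[-8.2,-13.9,-2],"spin":0,"jaw":0.5}]'

```text
time: 21.6
tool_pos: [0.5465, -0.0912, 0.2189]
tool_rot: [-3.141, 0.0, -3.141]
contact_force: [-0.3, 0.7, -1.9]
opening: 0.067
grip_force: 20.0
```

>>> send_rows --targets '[{"translation":[-1.7,-2.8,0],"spin":0,"jaw":0.5},{"translation":[-3.4,-5.6,0],"spin":0,"jaw":0.5},{"translation":[-5.1,-8.4,0],"spin":0,"jaw":0.5},{"translation":[-6.8,-11.2,0],"spin":0,"jaw":0.5},{"translation":[-8.1,-13.8,0],"spin":0,"jaw":0.5}]'

```text
time: 22.1
tool_pos: [0.6276, -0.2291, 0.2184]
tool_rot: [3.142, -0.0, -3.141]
contact_force: [0.3, 0.1, -0.7]
opening: 0.0675
grip_force: 20.0
```

>>> send_rows --targets '[{"translation":[0,0,0],"spin":0,"jaw":0.5},{"translation":[0,0,0],"spin":0,"jaw":0.5},{"translation":[0,0,0],"spin":0,"jaw":0.5},{"translation":[0,0,0],"spin":0,"jaw":0.5},{"translation":[0,0,0],"spin":0,"jaw":0.5}]'

```text
time: 22.6
tool_pos: [0.6272, -0.2271, 0.2187]
tool_rot: [-3.141, 0.0, -3.14]
contact_force: [0.3, -0.5, -0.2]
opening: 0.0676
grip_force: 20.0
```

```bash
python3 w.py .6272 -.2285 .105 .066
```

```text
tcp [ 0.6272 -0.2271  0.2187] [-3.141  0.    -3.14 ] 0.0676
[ 0.6275 -0.23  ] 0.0649 16 0.1037 tool dx -0.04 dy -0.29 cm
```

View pics/last.png

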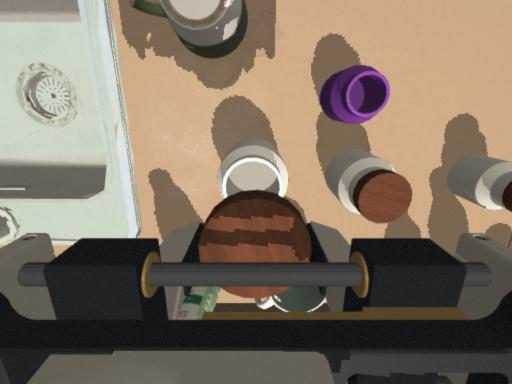

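The largest lid is held at (255,243), the largest jar's rim is at (252,183), and the mug (205,15) is clear. I shift about 2.5 mm and lower.

>>> send_rows --targets '[{"translation":[-0.03,-0.23,3.5],"spin":0,"jaw":0.5},{"translation":[-0.03,-0.23,7],"spin":0,"jaw":0.5},{"translation":[-0.03,-0.23,9.6],"spin":0,"jaw":0.5},{"translation":[-0.03,-0.23,10.6],"spin":0,"jaw":0.5},{"translation":[-0.03,-0.23,11.1],"spin":0,"jaw":0.5}]'

```text
time: 23.15
tool_pos: [0.6274, -0.23, 0.1066]
tool_rot: [3.141, -0.001, -3.141]
contact_force: [0.2, -0.9, -0.0]
opening: 0.0674
grip_force: 20.0
```

>>> send_rows --targets '[{"translation":[0,0,0.1],"spin":0,"jaw":0.5},{"translation":[0,0,0.2],"spin":0,"jaw":0.5},{"translation":[0,0,0.3],"spin":0,"jaw":0.5},{"translation":[0,0,0.4],"spin":0,"jaw":0.5},{"translation":[0,0,0.5],"spin":0,"jaw":0.5}]'

```text
time: 23.65
tool_pos: [0.6278, -0.2303, 0.1028]
tool_rot: [-3.141, 0.001, -3.141]
contact_force: [0.0, 0.4, 0.5]
opening: 0.0674
grip_force: 20.2
```

>>> send_rows --targets '[{"translation":[0,0,0.1],"spin":0,"jaw":0.5},{"translation":[0,0,0.15],"spin":0,"jaw":0.5},{"translation":[0,0,0.15],"spin":0,"jaw":0.5},{"translation":[0,0,0.15],"spin":0,"jaw":0.8},{"translation":[0,0,0.15],"spin":0,"jaw":0.9}]'

```text
time: 24.15
tool_pos: [0.6276, -0.2304, 0.1009]
tool_rot: [-3.141, 0.0, -3.141]
contact_force: [-0.7, 0.1, 0.3]
opening: 0.0777
grip_force: 0.0
```

>>> send_rows --targets '[{"translation":[0,0,0],"spin":0,"jaw":0.95},{"translation":[0,0,0],"spin":0,"jaw":1},{"translation":[0,0,-1],"spin":0,"jaw":1},{"translation":[0,0,-5],"spin":0,"jaw":1},{"translation":[0,0,-9],"spin":0,"jaw":1}]'

```text
time: 24.65
tool_pos: [0.6271, -0.2301, 0.1915]
tool_rot: [3.141, -0.002, -3.141]
contact_force: [0.5, -0.9, -0.9]
opening: 0.0915
grip_force: 0.0
```

>>> send_rows --targets '[{"translation":[0,0,-2],"spin":0,"jaw":1},{"translation":[0,0,-2],"spin":0,"jaw":1},{"translation":[0,0,-2],"spin":0,"jaw":1},{"translation":[0,0,-2],"spin":0,"jaw":1},{"translation":[0,0,-2],"spin":0,"jaw":1}]'

```text
time: 25.15
tool_pos: [0.6269, -0.23, 0.2089]
tool_rot: [3.14, -0.003, -3.141]
contact_force: [0.1, -0.0, -0.5]
opening: 0.0921
grip_force: 0.0
```

```bash
python3 w.py .6275 -.2295 .123 .068
```

```text
tcp [ 0.6269 -0.23    0.2089] [ 3.140e+00 -3.000e-03 -3.141e+00] 0.0921
[ 0.6268 -0.2307] 0.0669 24 0.1217 tool dx 0.02 dy -0.06 cm
```

>>> send_rows --targets '[{"translation":[4,3,-3],"spin":0,"jaw":1},{"translation":[8,6,-6],"spin":0,"jaw":1},{"translation":[12,9,-9],"spin":0,"jaw":1},{"translation":[15,11,-10],"spin":0,"jaw":1},{"translation":[18,13,-10],"spin":0,"jaw":1}]'

```text
time: 25.7
tool_pos: [0.4467, -0.0996, 0.3122]
tool_rot: [-3.14, 0.003, -3.141]
contact_force: [-0.8, 0.3, 0.9]
opening: 0.0922
grip_force: 0.0
```

```bash
python3 - <<'E'
from h import *
for n in ('top','side'):
    p,d,s=shot(n); cv2.imwrite(f'pics/{n}1.png',p[:,:,::-1])
z=np.load('top.npz'); d=z['d']
for n,x,y,h,D in (('smst',.629,.1987,.093,.038),('sm',.64,.0835,.103,.048),('lg',.6376,-.0885,.113,.058),('lgst',.627,-.229,.123,.068),('tin',.4651,.3018,.04,.086)):
    try: r=ring('top',d,(x,y),h,D); print(n,np.round(r[0],4),round(r[1],4),r[2],round(float(r[3]),4))
    except Exception as e: print(n,e)
E
```

```text
smst [0.6293 0.1989] 0.0368 24 0.0935
sm [0.6398 0.0839] 0.0469 24 0.1031
lg [ 0.6372 -0.0882] 0.0569 24 0.1133
lgst [ 0.6263 -0.2284] 0.0674 24 0.1233
tin [0.465  0.3019] 0.0856 24 0.0375
```

View pics/side1.png

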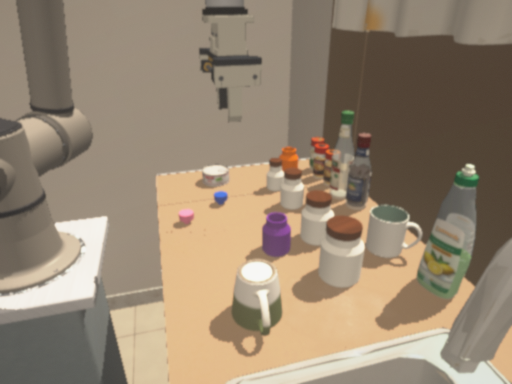

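All four lids sit flat on their own jars in the side view, at (275,165), (292,178), (318,200) and (344,228). Heights and centres match the measurements, the mug and tin are unmoved, and the arm is clear.

```bash
python3 -c "
from cell import job
print(job.hand_in())"
```

```text
the job is handed in; nothing more can be done
None
```

The job is handed in at about 26 s of robot time: each of the four lids measured seated and centred on its own jar, and the mug, tin and look-alikes were left where they stood; the hand-in gave no verdict.

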